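# Screw the pressure cap onto the filled boiler of the espresso machine

## Task

The boiler of the espresso machine has been filled. Set its loose pressure cap level on the neck on top of the machine, turn it backwards (anticlockwise from above) until you feel it drop into its thread, then turn it forwards (clockwise) until it comes up against its stop and the seal is pressed, and let go. Do it gently, never forcing cap and thread against each other, and leave everything else standing where it is.

Things in the scene. Friction and masses are not known exactly. Their poses are not given: they have to be found in the camera images.
- pressure_cap: black screw cap, loose, mouth down on the worktop left of the machine: round, 65 mm across, rim 19 mm high, bar grip on top; 0.11 kg. Origin: centre of its underside; x along the bar, z up. Inside the rim are four steel lugs, toward +x, +y, -x and -y: 6 mm long round the rim, 1 to 4 mm above the origin, tips 23.2 mm from the axis
- cap_grip (a point): middle of the cap's bar grip, 34 mm above the cap's origin; the bar is 54 mm long (x), 15 mm thick (y) and stands from 19 to 45 mm above the cap's origin, the cap's round top lying below it
- espresso_machine: black and steel espresso machine, fixed, 200 x 185 mm, flat top at z = 206 mm; filter-holder handle standing out to its front (-x) at z = 100 to 131 mm. Origin: on the worktop below the neck's axis; z up
- neck_mouth (a point): centre of the rim of the boiler neck on the machine's top, a steel tube of 22 mm outer radius tapering to 19.5 mm over its top 3.5 mm, rim at z = 223 mm, axis z up. A cap set on it at random has its lugs on top of the threads, its origin 2.5 to 6 mm below the rim; fallen into the thread gaps it is 10 mm below and rests on the seal; screwed home 12 mm
- thread_top (a point): a point on the neck's axis 2 mm below the rim, the height at which its four threads begin (27 mm outer radius, 90 degrees apart; their angle about the neck varies and is not reported). From above each runs clockwise for 56 degrees and falls 3 mm; it is 3 mm thick. Then a 7 degree stop lug, top 1.5 mm below the rim, closes its lower end; then a 27 degree gap
- thread_foot (a point): a point on the neck's axis 14 mm below the rim, foot of the stop lugs. A cap on top of the threads is blocked clockwise by them; turned anticlockwise (80 degrees at most) it may dip 3 mm off their tops, climbs up to 3 mm, then falls into the gaps (12 degrees of play). Clockwise from there (up to 68 degrees) its lugs run under the threads, are drawn down, and meet the stop lugs
- boiler_seal (a joint): how far the sprung rubber seal ring in the neck is pressed down, m: 0 free (its top 3 mm above the rim), about 0.002 with the cap screwed home, end of travel 0.0028; it pushes up with 2.5 N when free and 2.5 N more for each millimetre
- mug: black and white mug, 97 mm high, 82 mm across, loose, right of the machine; origin under its middle
- honey_jar: honey jar, 82 mm high, 61 mm across, loose, right of the machine; origin under its centre
- kitchen_timer: cream wind-up timer, 62 mm cube, loose, behind the cap before the microwave; origin under its centre
- measure_spoon: steel measuring spoon, 128 mm long, 12 mm high, loose, lying left of the cap; origin under its middle
Things that resemble listed ones, but are neither listed nor needed, are in the scene too. Leave any green or purple look-alike of the pressure_cap alone.

How it is judged (in metres and radians):
On the way:
1. the cap sits level on the neck with its lugs dropped into the thread (origin more than 8.5 mm below the rim) (z of pressure_cap in the frame of neck_mouth below -0.0085 m and horizontal distance between pressure_cap and neck_mouth below 0.004 m and angle between pressure_cap's own z axis and vertical below 0.1 rad), for 0.2 s.
At the end, for the whole second after the job is handed in: the released cap rests on the neck, upright within 4.5 degrees, centred within 4 mm, its origin at least 11 mm below the rim, the thread holding the seal pressed by 1.2 mm or more; mug, honey jar, timer and spoon are within 25 mm of where they stood (value of joint boiler_seal above 0.0012 m and z of pressure_cap in the frame of neck_mouth below -0.011 m and horizontal distance between pressure_cap and neck_mouth below 0.004 m and angle between pressure_cap's own z axis and vertical below 0.08 rad and linear speed of pressure_cap below 0.01 m/s); the robot touches nothing.
It fails at once if cap and boiler neck are forced against each other with more than 80 N in all (contact force between pressure_cap and espresso_machine above 80 N).
It fails at once if the mug, honey jar, timer or spoon is moved by more than 25 mm (distance of any of mug, honey_jar, kitchen_timer, measure_spoon from where it was at the start of the episode above 0.025 m).
It also fails if it takes over 67 s, if anything falls off the work surface, if the arm or the gripper's body presses on something with over 40 N, if the wrist force passes 120 N, or if a joint passes its speed limit or range.

## Robot

A 6-joint arm with a two-finger parallel gripper is mounted at the origin on a cart in front of the work surface, level with it; the furniture and walls round the work are solid. World frame = base frame: x ahead of the robot, y to its left, z up, the work surface at z = 0. Lengths are in m, angles in degrees, forces in N, time in s.
With the tool pointing down it reaches from about 0.25 to 0.775 m from the base axis. Payload 4 kg.
Tool frame: the origin (TCP) lies on the mounting face of the last link; the fingertips stand 199 mm ahead of it and the grasp point (between the pads) lies 180 mm ahead of it (hold_point_z is the distance from the TCP to the grasp point, in m); z points along the fingers, y is the line along which they close (so a half turn about z gives the same grasp; the last joint's range is limited). The gripper opens to 94 mm and grips with 3 to 60 N. Pads are 16 mm wide; open, the fingers measure 119 mm over their backs; the gripper's body (75 mm by 177 mm) begins 78 mm behind the grasp point.
Start: joints at [-81.538, 4.996, 78.535, -0, 96.463, -5.907], TCP at [0.136, -0.533, 0.405] pointing down, gripper open.
Joint ranges: [-177.83, 177.83], [-43.37, 116.18], [15.69, 146.23], [-61.86, 241.86], [9.47, 152.12], [-147.06, 147.06]. Speed limits (degrees/s): [159.86, 159.86, 180, 180, 180, 180].

## Interface

Orientations are given as [roll, pitch, yaw] about the fixed x, y, z axes, in that order (R = Rz(yaw) Ry(pitch) Rx(roll)).
In Python, from station import * gives the robot as it stands. Calls block until the motion is done:
- move_ptp(position, orientation): joint-space move of the TCP to a pose.
- servo_line(position, orientation=None, rate=0.15): straight line of the TCP; orientation=None keeps the orientation; rate is the mean speed in m/s.
- set_joints(angles): joint-space move.
- set_gripper(opening, squeeze=None): finger opening in m; squeeze is the grip in N (None keeps the last); returns when the fingers have stopped.
- wait(seconds).
- solve_ik(position, orientation): joint angles nearest the present ones, or None.
- state(): the state.
- get_image(name): name is "scene" or "top"; returns (picture, depth): 480x640x3 uint8, red, green, blue; 480x640 float32, m along the optical axis (not along the pixel's ray), 0 where there is no reading.
- camera_info(name): a dict with "fx", "fy", "cx", "cy" (pixels), "D" ([k1, k2, p1, p2, k3] as OpenCV has them; the pictures are not rectified), "rvec" (rotation vector, rad) and "tvec" (3), from world to camera coordinates, as OpenCV has them. Camera axes: x right, y down, z forward; pixel columns grow to the right and rows downward; lengths in m; the calibration is good to about 2 mm. A picture is of the moment at which its call begins. camera_info takes no time and is no camera call.
A pose or a line that the arm cannot do raises Unreachable and nothing moves.
- finish_job(): hands the job in; it is judged then, once.
Trained networks look in the newest picture that a camera, given by its name, has taken for a name from the list of things; names that differ only in an ending like _2 or _b are one class to them, and where a whole thing is asked for, a point or a joint stands for the part that bears it (a point fixed in the world has none). Each returns a list of dicts, best first, with "confidence" (0 to 1); they miss things now and then, are a little off and sometimes report something else, mostly with a low value. They report only what shows in the picture. A call takes as long as a camera call. They do not tell look-alikes from the thing itself.
- boxes_of(camera, name): "location" ([x, y, z] in m, in the coordinates of the camera as it stood for that picture, good to about 4 mm: the middle of the surface that is visible of it).
- mark_of(camera, name): "location" ([x, y, z] in m, in the coordinates of the camera as it stood for that picture, good to about 4 mm: a listed point, or the origin of a listed thing).
The state is a dict: "t": time; "q": joint angles; "joint_velocities": joint speeds; "tau": joint torques, N m; "tool_pos": TCP position; "orientation": TCP orientation; "force": force on the tool from outside, world axes, zero at the start; "torque": the same for the moment, N m; "width": finger opening in m; "grasp_force": force on a finger pad.
Only numpy, scipy, OpenCV 4.12 (cv2) and the standard library are available. Lean on these libraries where they do the work, as an engineer would, in place of code of your own. Each camera call takes 0.05 s, during which the arm holds its last target. There are 200 camera calls.

## Working session

There is one attempt and no reset: what is moved stays moved. The work goes in short steps, each a Python script; the robot and the scene stay as the last script left them, time stands still between calls to the robot, and variables do not carry over. Pictures are saved under pics/ and viewed, at most 10 in all, crops included, and the job is handed in when it is done.

```bash
mkdir -p pics; ls; cat > h.py <<'E'
from station import *
import numpy as np, cv2
def cam(n):
    c=camera_info(n);K=np.array([[c['fx'],0,c['cx']],[0,c['fy'],c['cy']],[0,0,1.]])
    return K,np.array(c['D'],float),cv2.Rodrigues(np.array(c['rvec'],float))[0],np.array(c['tvec'],float).ravel()
def c2w(n,p):
    K,D,R,t=cam(n); return R.T@(np.asarray(p).reshape(-1,3)-t).T
def cloud(n,depth):
    K,D,R,t=cam(n); v,u=np.mgrid[0:480,0:640]
    p=cv2.undistortPoints(np.stack([u,v],-1).reshape(-1,1,2).astype(np.float64),K,D).reshape(480,640,2)
    P=np.dstack([p*depth[...,None],depth]).reshape(-1,3)
    W=((P-t)@R).reshape(480,640,3); W[depth<=0]=np.nan
    return W
def px(n,w):
    K,D,R,t=cam(n); return cv2.projectPoints(np.array(w,float).reshape(-1,1,3),R,t,K,D)[0].reshape(-1,2)
E
python3 - <<'E'
from h import *
for n in("scene","top"):
    im,d=get_image(n); cv2.imwrite(f"pics/{n}0.png",im[...,::-1]); np.save(n+"0.npy",d); np.save(n+"i0.npy",im)
    print(n,"campos",(-cam(n)[2].T@cam(n)[3]).round(3))
    for k in("pressure_cap","cap_grip","neck_mouth","thread_top","thread_foot","espresso_machine","mug","honey_jar","kitchen_timer","measure_spoon"):
        for r in mark_of(n,k)[:4]:
            w=c2w(n,r["location"]).ravel(); print(n,k,round(r["confidence"],2),w.round(4),px(n,w).round(0).ravel())
print(state()["t"])
E
```

```text
pics
scene campos [-0.131  0.715  0.679]
scene pressure_cap 0.78 [0.3485 0.149  0.0042] [287. 379.]
scene pressure_cap 0.62 [0.4543 0.123  0.0033] [253. 350.]
scene pressure_cap 0.62 [0.5308 0.0191 0.0013] [259. 313.]
scene cap_grip 0.72 [0.3419 0.1499 0.0332] [289. 368.]
scene cap_grip 0.69 [0.5381 0.0143 0.0331] [257. 298.]
scene cap_grip 0.61 [0.4589 0.1237 0.0329] [251. 337.]
scene cap_grip 0.29 [0.6246 0.0743 0.0013] [211. 309.]
scene neck_mouth 0.64 [ 0.5679 -0.2051  0.2223] [307. 184.]
scene neck_mouth 0.24 [ 0.5656 -0.2036  0.2105] [307. 189.]
scene thread_top 0.77 [ 0.5661 -0.2117  0.2219] [309. 183.]
scene thread_foot 0.6 [ 0.5653 -0.2057  0.2139] [308. 187.]
scene espresso_machine 0.83 [ 5.653e-01 -2.051e-01  4.000e-04] [308. 266.]
scene mug 0.55 [ 4.296e-01 -4.090e-01 -1.000e-04] [395. 250.]
scene honey_jar 0.59 [ 5.606e-01 -4.380e-01 -5.000e-04] [359. 233.]
scene kitchen_timer 0.89 [0.6234 0.073  0.0041] [212. 308.]
scene measure_spoon 0.8 [0.5228 0.264  0.0027] [176. 374.]
top campos [-0.092  0.14   1.504]
top pressure_cap 0.94 [0.3419 0.1503 0.0022] [264. 330.]
top pressure_cap 0.91 [ 0.4556  0.1229 -0.0033] [260. 293.]
top pressure_cap 0.83 [0.5347 0.017  0.0018] [284. 257.]
top cap_grip 0.97 [0.4597 0.1251 0.0354] [258. 287.]
top cap_grip 0.93 [0.3404 0.1519 0.032 ] [263. 328.]
top cap_grip 0.56 [0.5339 0.0173 0.0352] [284. 253.]
top thread_top 0.73 [ 0.5693 -0.2075  0.2201] [351. 187.]
top thread_foot 0.65 [ 0.5677 -0.2022  0.2097] [349. 190.]
top espresso_machine 0.91 [ 0.5676 -0.2058  0.003 ] [347. 223.]
top espresso_machine 0.74 [ 0.4563  0.1253 -0.0009] [259. 293.]
top mug 0.94 [ 4.274e-01 -4.044e-01 -4.000e-04] [424. 239.]
top honey_jar 0.84 [ 0.5595 -0.4331 -0.0016] [414. 202.]
top kitchen_timer 0.68 [ 0.6225  0.0731 -0.0024] [258. 239.]
top measure_spoon 0.74 [ 0.5252  0.2659 -0.    ] [207. 289.]
1.1
```

```bash
python3 - <<'E'
import cv2,numpy as np
a=cv2.imread("pics/scene0.png");b=cv2.imread("pics/top0.png")
cv2.imwrite("pics/c1.png",np.hstack([cv2.resize(a[130:430,150:350],(400,600),interpolation=3),cv2.resize(b[160:360,190:323],(400,600),interpolation=3)]))
E
```

```text
(no output)
```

View pics/c1.png

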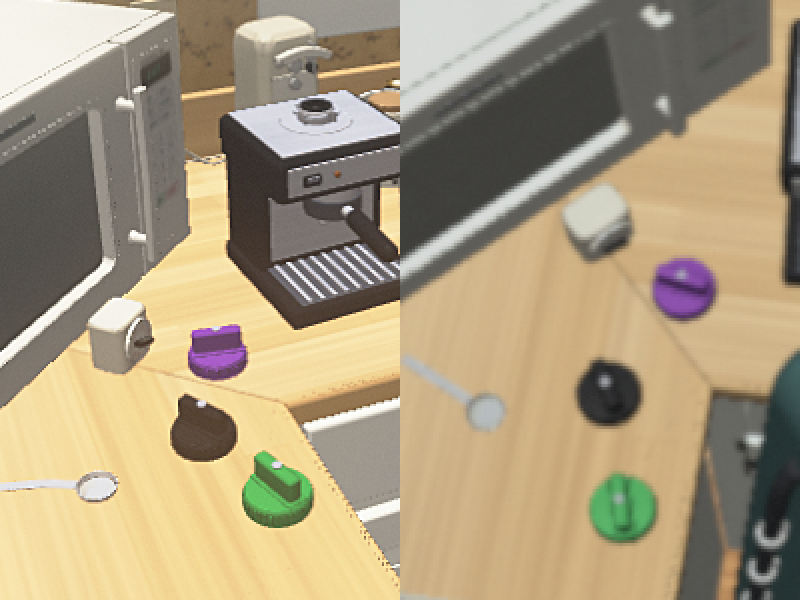

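View pics/scene0.png

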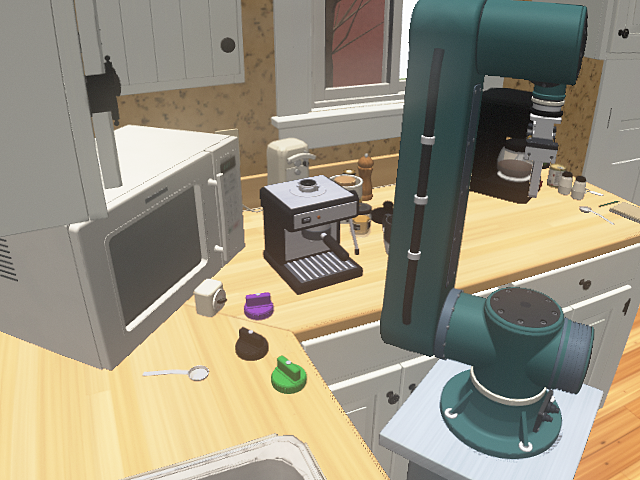

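The black cap is at scene pixel (252,345), between the purple one (258,305) and the green one (288,378). The neck is at scene pixel (308,185). Next I'll measure the cap, its bar and the neck from depth.

```bash
python3 - <<'E'
from h import *
from scipy.optimize import least_squares
for n in("scene","top"):
    W=cloud(n,np.load(n+"0.npy")); P=W.reshape(-1,3); P=P[~np.isnan(P[:,0])]
    q=P[(np.hypot(P[:,0]-.457,P[:,1]-.124)<.045)]
    print(n,"table z",np.median(q[q[:,2]<.008,2]))
    b=q[(q[:,2]>.037)&(q[:,2]<.05)]; c,_=b[:,:2].mean(0),0
    (cx,cy),(w,h),a=cv2.minAreaRect(b[:,:2].astype(np.float32)*1000)
    u=np.linalg.svd(b[:,:2]-c)[2][0]
    print("bar n",len(b),c.round(4),"rect",cx,cy,w,h,a,"pca",np.degrees(np.arctan2(u[1],u[0])).round(1),"zmax",np.percentile(b[:,2],90))
    r=q[(q[:,2]>.012)]; print("cap rect",cv2.minEnclosingCircle(r[:,:2].astype(np.float32)*1000))
    m=P[np.hypot(P[:,0]-.567,P[:,1]+.205)<.045]
    print("machine top",np.median(m[m[:,2]<.212,2]))
    k=m[m[:,2]>.2135]; print("neck n",len(k),cv2.minEnclosingCircle(k[:,:2].astype(np.float32)*1000),np.percentile(k[:,2],[50,95,100]))
    k=m[m[:,2]>.2195];print("rim",len(k),cv2.minEnclosingCircle(k[:,:2].astype(np.float32)*1000))
    # obstacles tall near the path
    for x0,x1,y0,y1 in((.4,.5,.05,.2),(.45,.68,-.32,-.09),(.35,.7,-.1,.3)):
        s=P[(P[:,0]>x0)&(P[:,0]<x1)&(P[:,1]>y0)&(P[:,1]<y1)]; print("zmax",s[:,2].max().round(3),s[s[:,2].argmax()].round(3))
E
python3 - <<'E'
import cv2,numpy as np
a=cv2.imread("pics/scene0.png");b=cv2.imread("pics/top0.png")
cv2.imwrite("pics/c2.png",np.hstack([cv2.resize(a[165:205,280:340],(396,300),interpolation=2),cv2.resize(b[170:215,320:380],(396,300),interpolation=2)]))
E
```

```text
scene table z 0.0016459728265624301
bar n 194 [0.4536 0.1272] rect 456.5309143066406 126.3565673828125 54.334529876708984 15.925710678100586 6.405206203460693 pca -175.1 zmax 0.04799237926605097
cap rect ((455.75421142578125, 125.68726348876953), 33.59339141845703)
machine top 0.0689423141354864
neck n 220 ((566.5838012695312, -201.90928649902344), 28.276721954345703) [0.22245411 0.2287227  0.23046121]
rim 173 ((566.5838012695312, -201.90928649902344), 28.276721954345703)
zmax 0.05 [0.462 0.126 0.05 ]
zmax 0.555 [ 0.676 -0.092  0.555]
zmax 0.655 [0.625 0.278 0.655]
top table z -0.0005981469417588195
bar n 88 [0.4553 0.1245] rect 457.1844177246094 124.30025482177734 55.230262756347656 14.8359956741333 2.189924716949463 pca -177.7 zmax 0.047591435758798664
cap rect ((453.1047058105469, 123.9708251953125), 33.40594482421875)
machine top 0.20658216182112943
neck n 217 ((561.6072998046875, -206.95938110351562), 36.73896026611328) [0.2210305  0.22806719 0.23341212]
rim 136 ((564.707763671875, -205.490478515625), 27.224262237548828)
zmax 0.052 [0.454 0.13  0.052]
zmax 0.557 [ 0.676 -0.094  0.557]
zmax 1.061 [0.551 0.3   1.061]
```

View pics/c2.png

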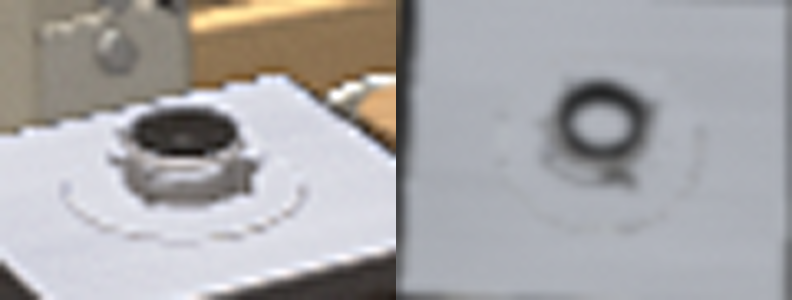

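```bash
cat >> h.py <<'E'
def ray(n,uv,z):
    K,D,R,t=cam(n); p=cv2.undistortPoints(np.array(uv,float).reshape(-1,1,2),K,D).reshape(-1,2)
    d=np.c_[p,np.ones(len(p))]@R; o=-R.T@t
    return o+d*((z-o[2])/d[:,2])[:,None]
E
python3 - <<'E'
from h import *
for n,uv in(("scene",(307.4,182.3)),("top",(350.8,187.4))): print(n,"seal centre",ray(n,uv,.226).round(4))
for n in("scene","top"):
    W=cloud(n,np.load(n+"0.npy")); im=np.load(n+"i0.npy").astype(int); P=W.reshape(-1,3)
    # dark cap blob
    c=px(n,[.456,.125,.02])[0]; v,u=np.mgrid[0:480,0:640]
    m=(im.max(-1)<90)&(np.hypot(u-c[0],v-c[1])<30)
    ys,xs=np.nonzero(m); print(n,"dark",m.sum(),"xr",xs.min(),xs.max(),"yr",ys.min(),ys.max())
    # model silhouette prediction for candidate poses: fit centre by IoU
    best=[]
    for x in np.arange(.448,.464,.001):
        for y in np.arange(.118,.134,.001):
            M=np.zeros((480*4,640*4),np.uint8); a=np.linspace(0,2*np.pi,40)
            pts=np.vstack([np.c_[x+.0325*np.cos(a),y+.0325*np.sin(a),0*a+z] for z in(0,.019)])
            cv2.fillConvexPoly(M,cv2.convexHull(((px(n,pts)+.5)*4).astype(np.float32)).astype(np.int32),1)
            th=np.radians(4); e=np.array([[s*.027,k*.0075,z] for s in(-1,1) for k in(-1,1) for z in(.019,.045)])
            e=np.c_[x+e[:,0]*np.cos(th)-e[:,1]*np.sin(th),y+e[:,0]*np.sin(th)+e[:,1]*np.cos(th),e[:,2]]
            cv2.fillConvexPoly(M,cv2.convexHull(((px(n,e)+.5)*4).astype(np.float32)).astype(np.int32),1)
            A=cv2.resize(M.astype(np.float32),(640,480),interpolation=cv2.INTER_AREA)
            best.append((np.abs(A-m).sum(),x,y))
    best.sort(); print("fit",np.round(best[:3],4).tolist())
    for cx,cy,z in((.456,.125,.1),(.566,-.205,.24)):
        r=np.hypot(P[:,0]-cx,P[:,1]-cy); s=P[(r<.2)&(P[:,2]>z)]; rr=r[(r<.2)&(P[:,2]>z)]
        if len(s): i=rr.argsort()[:1]; print("near",(cx,cy),len(s),rr[i].round(3),s[i].round(3), "min r",[ (round(a,2),round(float(rr[(s[:,2]>a)&(s[:,2]<a+.08)].min()),3)) for a in np.arange(z,.7,.08) if ((s[:,2]>a)&(s[:,2]<a+.08)).any()])
print(state()["orientation"],state()["force"])
for p in([.456,.125,.4],[.456,.125,.212],[.566,-.205,.5],[.566,-.205,.43]):
    for yaw in(4,-86,94,-176): 
        q=solve_ik(p,[180,0,yaw]); print(p,yaw,None if q is None else np.round(q,0))
E
```

```text
scene seal centre [[ 0.5664 -0.206   0.226 ]]
top seal centre [[ 0.5661 -0.2059  0.226 ]]
scene dark 545 xr 236 267 yr 328 359
fit [[359.8125, 0.46, 0.122], [361.4375, 0.46, 0.121], [361.625, 0.46, 0.123]]
near (0.456, 0.125) 153 [0.174] [[0.513 0.29  0.547]] min r [(np.float64(0.26), 0.198), (np.float64(0.5), 0.174)]
near (0.566, -0.205) 3441 [0.139] [[ 0.692 -0.146  0.492]] min r [(np.float64(0.24), 0.176), (np.float64(0.32), 0.193), (np.float64(0.4), 0.142), (np.float64(0.48), 0.139), (np.float64(0.56), 0.139)]
top dark 324 xr 249 269 yr 280 301
fit [[99.75, 0.46, 0.125], [100.0625, 0.459, 0.125], [100.3125, 0.459, 0.123]]
near (0.456, 0.125) 4386 [0.173] [[0.521 0.285 0.545]] min r [(np.float64(0.26), 0.2), (np.float64(0.42), 0.196), (np.float64(0.5), 0.173), (np.float64(0.58), 0.196), (np.float64(0.66), 0.196)]
near (0.566, -0.205) 5100 [0.138] [[ 0.691 -0.145  0.638]] min r [(np.float64(0.24), 0.175), (np.float64(0.32), 0.178), (np.float64(0.4), 0.139), (np.float64(0.48), 0.139), (np.float64(0.56), 0.138), (np.float64(0.64), 0.139)]
[1.79994095e+02 9.09446876e-04 1.43688369e+01] [-0.42901842 -0.25438274  0.40739206]
[0.456, 0.125, 0.4] 4 [ 8. -5. 89. -0. 96. 94.]
[0.456, 0.125, 0.4] -86 None
[0.456, 0.125, 0.4] 94 [ 8. -5. 89. -0. 96.  4.]
[0.456, 0.125, 0.4] -176 [  8.  -5.  89.   0.  96. -86.]
[0.456, 0.125, 0.212] 4 [  8.   2. 104.  -0.  74.  94.]
[0.456, 0.125, 0.212] -86 None
[0.456, 0.125, 0.212] 94 [  8.   2. 104.  -0.  74.   4.]
[0.456, 0.125, 0.212] -176 [  8.   2. 104.   0.  74. -86.]
[0.566, -0.205, 0.5] 4 [-25.  12.  60.  -0. 108.  61.]
[0.566, -0.205, 0.5] -86 None
[0.566, -0.205, 0.5] 94 [-25.  12.  60.   0. 108. -29.]
[0.566, -0.205, 0.5] -176 [ -25.   12.   60.    0.  108. -119.]
[0.566, -0.205, 0.43] 4 [-25.  12.  68.  -0. 100.  61.]
[0.566, -0.205, 0.43] -86 None
[0.566, -0.205, 0.43] 94 [-25.  12.  68.   0. 100. -29.]
[0.566, -0.205, 0.43] -176 [ -25.   12.   68.    0.  100. -119.]
```

```bash
python3 - <<'E'
from h import *
x,y=.458,.1245; yaw=4
s=state(); p=list(s["tool_pos"]); p[2]=.48
servo_line(p,rate=.3); move_ptp([x,y,.42],[180,0,yaw]); print(state()["t"])
set_gripper(.06,25)
servo_line([x,y,.27],rate=.3); servo_line([x,y,.222],rate=.08)
s=state();print(s["t"],s["tool_pos"],s["force"],s["torque"])
set_gripper(.0,25); s=state();print(s["t"],s["width"],s["grasp_force"],s["force"],s["torque"])
servo_line([x,y,.30],rate=.2); s=state();print(s["t"],s["width"],s["grasp_force"],s["force"],s["torque"])
for n in("scene","top"):
    im,d=get_image(n); cv2.imwrite(f"pics/{n}1.png",im[...,::-1]); np.save(n+"1.npy",d); np.save(n+"i1.npy",im)
a=cv2.imread("pics/scene1.png");b=cv2.imread("pics/top1.png")
c=px("scene",[x,y,.1])[0].astype(int);e=px("top",[x,y,.1])[0].astype(int);print(c,e)
f=lambda a,c:cv2.resize(a[c[1]-50:c[1]+50,c[0]-50:c[0]+50],(400,400),interpolation=2)
cv2.imwrite("pics/c3.png",np.hstack([f(a,c),f(b,e)]))
E
```

```text
4.1
6.2 [0.45824399 0.12452482 0.22238564] [-0.1966375  -0.47150566  0.30490385] [ 0.05256709  0.00681683 -0.01943808]
6.9583 0.014895926930294363 24.84460562467575 [-0.43290293  0.99608781  0.48540926] [0.00867436 0.02649202 0.01673757]
7.5 0.014807573611250392 24.84171599149704 [ 0.10810823  0.47999607 -1.8317893 ] [ 0.00357132 -0.01173414 -0.019876  ]
[248 309] [255 280]
```

View pics/c3.png

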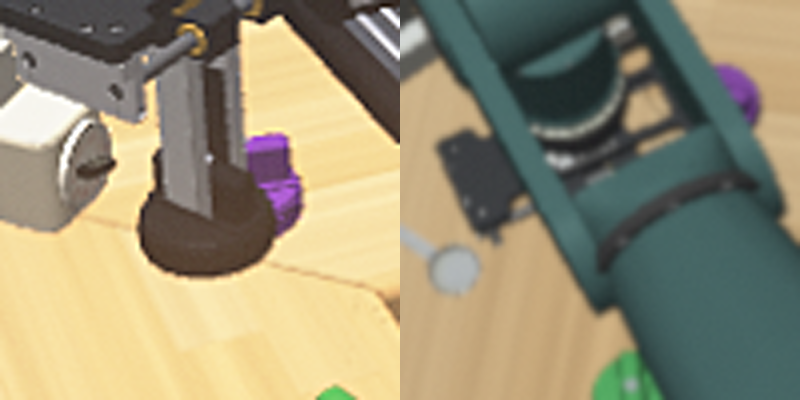

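Black cap held level (scene crop, rim from about x=138 to 274, bottom at y=277). Checking its offset in the gripper.

```bash
python3 - <<'E'
from h import *
from scipy.optimize import least_squares
a=np.linspace(0,2*np.pi,200)
def ext(x,y):
    p=np.vstack([px("scene",np.c_[x+.0325*np.cos(a),y+.0325*np.sin(a),0*a+z]) for z in(.0776,.0966)])
    return np.array([p[:,0].min(),p[:,0].max(),p[:,1].max()])
obs=np.array([198+138/4,198+274/4,259+277/4])-.5
r=least_squares(lambda v:ext(*v)-obs,[.458,.1245],x_scale=.01,diff_step=1e-3); print(r.x,r.fun)
for k in("pressure_cap","cap_grip"):
    for m in mark_of("scene",k)[:3]: print(k,m["confidence"],c2w("scene",m["location"]).ravel().round(4))
print(state()["tool_pos"],state()["t"])
E
```

```text
[0.46081159 0.12080965] [-0.35598554  0.35873416 -0.03290287]
pressure_cap 0.8 [0.3459 0.1468 0.0021]
pressure_cap 0.67 [0.4496 0.1231 0.0793]
pressure_cap 0.56 [0.5332 0.0147 0.0009]
cap_grip 0.84 [0.4615 0.1197 0.1078]
cap_grip 0.83 [0.341  0.1508 0.0337]
cap_grip 0.49 [0.5367 0.0136 0.0312]
[0.45741334 0.1244038  0.29785127] 7.7
```

```bash
python3 - <<'E'
from h import *
servo_line([.458,.1245,.5],rate=.35)
move_ptp([.565,-.206,.5],[180,0,14]); 
servo_line([.565,-.206,.470],rate=.15); wait(.3)
s=state();print(s["t"],s["tool_pos"],s["orientation"],s["force"],s["torque"],s["q"],s["width"])
for n in("scene","top"):
    im,d=get_image(n); cv2.imwrite(f"pics/{n}2.png",im[...,::-1]); np.save(n+"2.npy",d)
    for k in("pressure_cap","cap_grip"):
        for m in mark_of(n,k)[:4]: print(n,k,m["confidence"],c2w(n,m["location"]).ravel().round(4))
a=cv2.imread("pics/scene2.png");c=px("scene",[.566,-.206,.24])[0].astype(int);print(c)
cv2.imwrite("pics/c4.png",cv2.resize(a[c[1]-30:c[1]+30,c[0]-40:c[0]+40],(800,600),interpolation=2))
E
```

```text
10.3833 [ 0.56500291 -0.20587693  0.47115485] [ 1.79929520e+02 -8.41685448e-02  1.40088589e+01] [ 0.60834169 -0.90942458 -1.32022821] [ 0.01659877 -0.00507283 -0.00293278] [-2.54214096e+01  1.14877990e+01  6.37491645e+01 -1.01297032e-03
  1.04653260e+02  5.05695261e+01] 0.014454457211426198
scene pressure_cap 0.97 [0.5334 0.018  0.0025]
scene pressure_cap 0.69 [ 0.5623 -0.2044  0.2497]
scene pressure_cap 0.68 [0.3494 0.1504 0.0015]
scene cap_grip 0.95 [ 0.5683 -0.2049  0.2836]
scene cap_grip 0.66 [0.5394 0.0158 0.0327]
scene cap_grip 0.59 [0.3428 0.148  0.0338]
top pressure_cap 0.8 [ 0.5347  0.0148 -0.0013]
top pressure_cap 0.5 [0.345  0.1531 0.0017]
top cap_grip 0.76 [0.5358 0.0204 0.0339]
top cap_grip 0.61 [0.34   0.1494 0.0344]
[307 176]
```

View pics/c4.png

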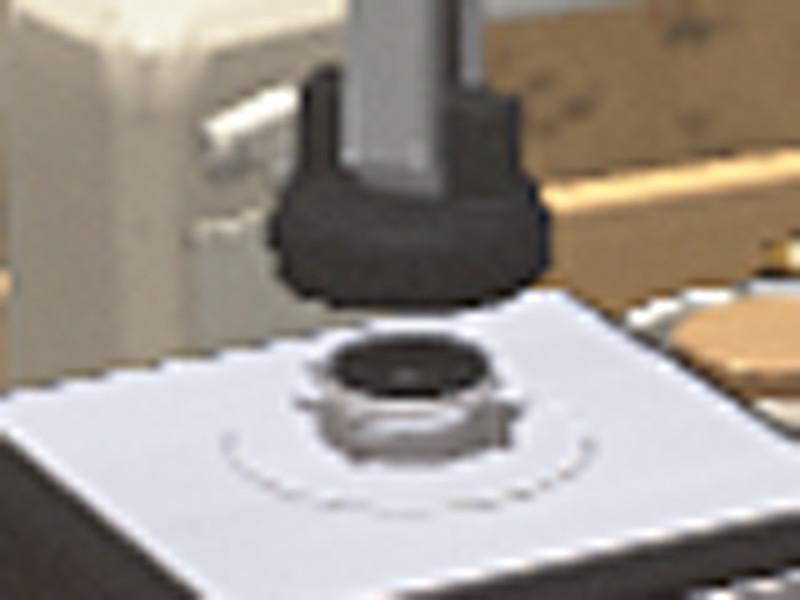

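The cap hovers above the neck, level: rim from x=270 to 551 and bottom at y=308 in the crop, seal ring from x=328 to 492 and centred at y≈365. Horizontally they are aligned in this view.

```bash
python3 - <<'E'
from h import *
from scipy.optimize import least_squares
a=np.linspace(0,2*np.pi,200)
def fit(R,zs,obs,top=False):
    def f(v):
        p=np.vstack([px("scene",np.c_[v[0]+R*np.cos(a),v[1]+R*np.sin(a),0*a+z]) for z in zs])
        e=[p[:,0].min(),p[:,0].max(),p[:,1].max()]
        if top:e.append(p[:,1].min())
        return np.array(e)-obs
    r=least_squares(f,[.566,-.206],x_scale=.01,diff_step=1e-3); return r.x,r.fun
g=lambda x,o:o+x/10-.5
print("cap",fit(.0325,(.2488,.2678),[g(270,267),g(551,267),g(308,146)]))
for R in(.0185,.0195): print("ring",fit(R,(.2255,),[g(328,267),g(492,267),g(399,146),g(333,146)],True))
E
```

```text
cap (array([ 0.57290972, -0.21567748]), array([ 0.00080599, -0.00080495,  0.00010665]))
ring (array([ 0.56782852, -0.20825006]), array([ 0.26736119, -0.26721511, -0.3785332 ,  0.41984789]))
ring (array([ 0.56792195, -0.2083738 ]), array([-0.16067148,  0.16059402, -0.24232383,  0.24372263]))
```

```bash
cat >> h.py <<'E'
X,Y=.565,-.206
def show(tag=""):
    s=state(); print(tag,round(s["t"],2),"z %.4f"%s["tool_pos"][2],"xy",np.round((s["tool_pos"][:2]-np.array([X,Y]))*1e3,1),"yaw %.1f"%s["orientation"][2],"F",np.round(s["force"],1),"M",np.round(s["torque"],2),"w %.4f"%s["width"]); return s
E
python3 - <<'E'
from h import *
servo_line([X,Y,.449],rate=.1); wait(.2); s=show("start"); f0=s["force"][2]
z=.449
while z>.434:
    z-=.001; servo_line([X,Y,z],rate=.02); wait(.05); s=show("%.4f"%z)
    if s["force"][2]-f0>5 or np.hypot(*s["force"][:2])>12: break
E
```

```text
start 11.24 z 0.4498 xy [ 0. -0.] yaw 14.0 F [ 0.1 -0.  -0.8] M [-0.01  0.01  0.04] w 0.0149
0.4480 11.54 z 0.4481 xy [-0.  0.] yaw 14.0 F [-0.2  0.7 -0.7] M [ 0.02  0.03 -0.02] w 0.0146
0.4470 11.84 z 0.4469 xy [ 0. -0.] yaw 14.0 F [ 0.2  0.5 -0.4] M [ 0.02 -0.06 -0.02] w 0.0145
0.4460 12.14 z 0.4459 xy [-0.  0.] yaw 14.0 F [ 0.9 -0.4 -0.9] M [ 0.01  0.01 -0.03] w 0.0152
0.4450 12.44 z 0.4450 xy [-0.  0.] yaw 14.0 F [-0.2  0.7 -1.3] M [0.   0.03 0.01] w 0.0150
0.4440 12.74 z 0.4439 xy [ 0. -0.] yaw 14.0 F [ 0.1  0.2 -1.5] M [-0.02 -0.03  0.01] w 0.0149
0.4430 13.04 z 0.4429 xy [0. 0.] yaw 14.0 F [ 0.4  1.3 -1. ] M [-0.02  0.03 -0.03] w 0.0147
0.4420 13.34 z 0.4425 xy [-0.  0.] yaw 14.0 F [ 1.  -0.5  1.6] M [-0.04  0.03  0.04] w 0.0147
0.4410 13.64 z 0.4423 xy [-0.2  0.1] yaw 14.0 F [-0.6  0.7  6. ] M [0.12 0.3  0.07] w 0.0152
```

```bash
cat > acw.py <<'E'
from h import *
import sys
z=float(sys.argv[1]); yaw=float(sys.argv[2]); n=int(sys.argv[3]); st=float(sys.argv[4]); zfree=float(sys.argv[5])
for i in range(n):
    yaw+=st; move_ptp([X,Y,z],[180,0,yaw]); wait(.05); s=show("cmd %.4f %.0f"%(z,yaw)); f=s["force"][2]+1
    if f>25 or abs(s["torque"][2])>1.2 or s["tool_pos"][2]<zfree: break
    z+=np.clip((f-7)/6000,-.0015,.0015)
E
python3 acw.py .441 14 8 4 .4365
```

```text
cmd 0.4410 18 13.94 z 0.4412 xy [ 0.1 -0. ] yaw 17.9 F [2.  1.7 0. ] M [ 0.13 -0.3   0.07] w 0.0147
cmd 0.4400 22 14.24 z 0.4398 xy [ 0.2 -0. ] yaw 21.9 F [ 1.2 -0.8  2.1] M [-0.02 -0.17  0.01] w 0.0148
cmd 0.4394 26 14.54 z 0.4400 xy [0. 0.] yaw 25.9 F [0.2 0.7 6.2] M [ 0.08 -0.09  0.06] w 0.0151
cmd 0.4394 30 14.84 z 0.4402 xy [ 0.1 -0. ] yaw 29.9 F [ 0.1 -1.2  6.2] M [-0.02 -0.16  0.08] w 0.0148
cmd 0.4394 34 15.14 z 0.4404 xy [0.1 0. ] yaw 33.9 F [ 0.2 -0.3  6.3] M [-0.03 -0.22  0.01] w 0.0147
cmd 0.4395 38 15.44 z 0.4406 xy [0.1 0. ] yaw 37.9 F [0.9 0.4 7. ] M [-0.   -0.18  0.03] w 0.0146
cmd 0.4396 42 15.74 z 0.4408 xy [ 0.1 -0. ] yaw 41.9 F [ 0.1 -0.5  7.2] M [-0.04 -0.28  0.04] w 0.0145
cmd 0.4398 46 16.04 z 0.4410 xy [ 0.1 -0. ] yaw 45.9 F [ 0.3 -0.2  6.2] M [-0.06 -0.3  -0.07] w 0.0151
```

```bash
python3 acw.py .4398 46 14 4 .4385
```

```text
cmd 0.4398 50 16.34 z 0.4412 xy [0. 0.] yaw 49.9 F [-0.3 -0.2  6.4] M [-0.06 -0.21  0.09] w 0.0148
cmd 0.4399 54 16.64 z 0.4414 xy [ 0.1 -0.1] yaw 53.9 F [ 1.2 -0.7  7.6] M [-0.1  -0.3  -0.03] w 0.0151
cmd 0.4401 58 16.94 z 0.4416 xy [ 0.1 -0. ] yaw 57.9 F [ 0.5 -1.1  8. ] M [-0.1  -0.31  0.06] w 0.0146
cmd 0.4405 62 17.24 z 0.4417 xy [ 0.1 -0. ] yaw 61.9 F [ 0.4 -1.   6.7] M [-0.07 -0.19 -0.02] w 0.0149
cmd 0.4406 66 17.54 z 0.4418 xy [ 0.  -0.1] yaw 65.9 F [1.2 0.5 5.9] M [-0.11 -0.21 -0.02] w 0.0146
cmd 0.4406 70 17.84 z 0.4416 xy [ 0.  -0.2] yaw 69.9 F [ 0.2 -0.   6.2] M [-0.2  -0.17 -0.03] w 0.0151
cmd 0.4406 74 18.14 z 0.4413 xy [ 0.  -0.2] yaw 73.9 F [ 1.1 -1.4  5.9] M [-0.34 -0.23 -0.04] w 0.0147
cmd 0.4406 78 18.44 z 0.4403 xy [ 0.3 -0.3] yaw 77.8 F [ 2.7 -2.1  2.6] M [-0.61 -0.74  0.05] w 0.0147
cmd 0.4400 82 18.74 z 0.4399 xy [ 0.2 -0.4] yaw 81.8 F [ 3.  -3.4  1.8] M [-0.88 -0.96 -0.09] w 0.0149
cmd 0.4393 86 19.04 z 0.4393 xy [ 0.6 -0.2] yaw 85.9 F [ 6.1 -2.5  2.2] M [-0.72 -1.23 -0.13] w 0.0147
cmd 0.4387 90 19.34 z 0.4393 xy [ 0.7 -0.4] yaw 89.8 F [ 5.4 -4.5  2.8] M [-0.82 -1.43 -0.37] w 0.0152
cmd 0.4382 94 19.64 z 0.4392 xy [ 0.7 -0.5] yaw 93.8 F [ 6.1 -3.9  2.5] M [-0.8  -1.4  -0.61] w 0.0156
cmd 0.4376 98 19.94 z 0.4392 xy [ 0.6 -0.8] yaw 97.7 F [ 5.8 -3.8  3.6] M [-0.92 -1.31 -0.77] w 0.0168
cmd 0.4372 102 20.24 z 0.4391 xy [ 0.5 -0.7] yaw 101.7 F [ 5.5 -5.   4.1] M [-0.9  -1.31 -0.85] w 0.0179
```

Dropped partly at yaw ~78. Since then it has met the stop lugs (Mz), and the lateral force says the cap should sit further +x, -y. I'll back off and centre it by force.

```bash
cat > comp.py <<'E'
from h import *
import sys
x,y,z,yaw=map(float,sys.argv[1:5]); n=int(sys.argv[5]); st=float(sys.argv[6]); ft=float(sys.argv[7]); mz=float(sys.argv[8])
for i in range(n):
    yaw+=st; move_ptp([x,y,z],[180,0,yaw]); wait(.05); s=show("cmd %.4f %.4f %.4f %.0f"%(x,y,z,yaw)); f=s["force"]; fz=f[2]+1
    if fz>30 or abs(s["torque"][2])>mz or s["width"]>.0185: break
    z+=np.clip((fz-ft)/6000,-.001,.001)
    g=f[:2]*(np.hypot(*f[:2])>1.5); x+=np.clip(g[0]/10000,-.0005,.0005); y+=np.clip(g[1]/10000,-.0005,.0005)
E
python3 comp.py .5655 -.2065 .439 102 5 -4 5 1.5; 
```

```text
cmd 0.5655 -0.2065 0.4390 98 20.54 z 0.4393 xy [ 1.  -0.9] yaw 97.8 F [ 4.7 -3.4  1.4] M [-0.75 -1.16 -0.4 ] w 0.0173
cmd 0.5660 -0.2068 0.4386 94 20.84 z 0.4387 xy [ 1.3 -0.9] yaw 94.0 F [ 4.9 -2.1  3. ] M [-0.58 -1.12 -0.27] w 0.0162
cmd 0.5665 -0.2071 0.4384 90 21.14 z 0.4381 xy [ 1.6 -0.8] yaw 90.1 F [ 4.8 -1.2  0.9] M [-0.24 -0.98 -0.17] w 0.0153
cmd 0.5669 -0.2072 0.4379 86 21.44 z 0.4369 xy [ 1.8 -0.8] yaw 86.2 F [ 1.4  0.6 -0. ] M [ 0.06 -0.45 -0.04] w 0.0152
cmd 0.5671 -0.2071 0.4372 82 21.74 z 0.4365 xy [ 1.8 -1. ] yaw 82.1 F [-0.4  0.1 -0.3] M [-0.03 -0.1   0.01] w 0.0148
```

```bash
python3 comp.py .5670 -.2071 .4364 82 5 0 4 1.5; 
```

```text
cmd 0.5670 -0.2071 0.4364 82 22.04 z 0.4363 xy [ 1.9 -1.1] yaw 82.0 F [-0.6  0.3 -0.5] M [-0.07 -0.01  0.04] w 0.0152
cmd 0.5670 -0.2071 0.4358 82 22.34 z 0.4358 xy [ 2.  -1.1] yaw 82.0 F [-0.3 -0.1 -1. ] M [-0.03 -0.04 -0.02] w 0.0147
cmd 0.5670 -0.2071 0.4351 82 22.64 z 0.4352 xy [ 2.  -1.1] yaw 82.0 F [-0.   0.8 -1. ] M [-0.03 -0.11 -0.07] w 0.0147
cmd 0.5670 -0.2071 0.4345 82 22.94 z 0.4350 xy [ 2. -1.] yaw 82.0 F [-0.1  1.3  2.7] M [ 0.1  -0.03 -0.02] w 0.0147
cmd 0.5670 -0.2071 0.4344 82 23.24 z 0.4347 xy [ 2.  -1.1] yaw 82.0 F [0.1 1.  1.5] M [ 0.15 -0.02 -0.06] w 0.0150
```

```bash
python3 comp.py .5670 -.2071 .4343 82 22 -4 6 0.9
```

```text
cmd 0.5670 -0.2071 0.4343 78 23.54 z 0.4345 xy [ 2.  -1.1] yaw 78.1 F [-1.3  0.5  3.2] M [ 0.06  0.06 -0.01] w 0.0149
cmd 0.5670 -0.2071 0.4340 74 23.84 z 0.4342 xy [ 2.  -1.2] yaw 74.1 F [-1.4  1.3  3.9] M [-0.03  0.11 -0.03] w 0.0150
cmd 0.5669 -0.2070 0.4338 70 24.14 z 0.4340 xy [ 1.8 -1.1] yaw 70.1 F [-0.5 -1.   3.2] M [ 0.01  0.16 -0.02] w 0.0148
cmd 0.5669 -0.2070 0.4335 66 24.44 z 0.4338 xy [ 1.8 -1. ] yaw 66.1 F [-2.3  0.3  4.6] M [-0.    0.09 -0.04] w 0.0148
cmd 0.5666 -0.2069 0.4334 62 24.74 z 0.4336 xy [ 1.7 -0.9] yaw 62.1 F [-0.7 -0.7  4.3] M [ 0.   0.1 -0. ] w 0.0145
cmd 0.5666 -0.2069 0.4333 58 25.04 z 0.4335 xy [ 1.7 -0.9] yaw 58.2 F [-1.  -0.1  4.5] M [ 0.07  0.08 -0.04] w 0.0147
cmd 0.5666 -0.2069 0.4332 54 25.34 z 0.4335 xy [ 1.7 -0.9] yaw 54.2 F [-1.4  0.4  5.2] M [ 0.12  0.09 -0.01] w 0.0148
cmd 0.5666 -0.2069 0.4333 50 25.64 z 0.4335 xy [ 1.7 -0.8] yaw 50.2 F [-0.7 -0.2  4.5] M [ 0.1   0.1  -0.01] w 0.0146
cmd 0.5666 -0.2069 0.4332 46 25.94 z 0.4335 xy [ 1.7 -0.8] yaw 46.2 F [-0.3  0.   4.5] M [ 0.13  0.15 -0.03] w 0.0144
cmd 0.5666 -0.2069 0.4331 42 26.24 z 0.43
[... 652 characters left out ...]
3] w 0.0145
cmd 0.5667 -0.2068 0.4332 18 28.04 z 0.4332 xy [ 1.8 -0.6] yaw 18.2 F [0.3 1.2 4.9] M [ 0.35 -0.03 -0.06] w 0.0150
cmd 0.5667 -0.2068 0.4332 14 28.34 z 0.4332 xy [ 1.7 -0.5] yaw 14.2 F [-1.   2.3  5. ] M [0.45 0.07 0.55] w 0.0151
cmd 0.5666 -0.2066 0.4332 10 28.64 z 0.4332 xy [ 1.7 -0.4] yaw 10.2 F [-0.5  2.5  5.5] M [0.44 0.11 0.68] w 0.0160
cmd 0.5666 -0.2063 0.4333 6 28.94 z 0.4332 xy [ 1.4 -0.4] yaw 6.2 F [-1.2  1.   5.7] M [0.31 0.31 0.81] w 0.0165
cmd 0.5665 -0.2062 0.4334 2 29.24 z 0.4333 xy [ 1.6 -0.3] yaw 2.2 F [-0.1  0.1  3.9] M [ 0.2  -0.14  0.81] w 0.0178
cmd 0.5665 -0.2062 0.4332 -2 29.54 z 0.4333 xy [ 1.4 -0.3] yaw -1.9 F [-0.7  1.2  4.4] M [0.21 0.03 0.52] w 0.0191
```

The stop was met at yaw ~15 after 67° of clockwise turning, with the cap about 12 mm below the rim. Now I'll untwist the grip, release and look.

```bash
python3 - <<'E'
from h import *
for yaw in(4,10): move_ptp([.5666,-.2064,.4333],[180,0,yaw]); wait(.1); show()
set_gripper(.05); show("open")
servo_line([.5666,-.2064,.53],rate=.15); show("up")
p=[.45,-.30,.53]; move_ptp(p,[180,0,10]); wait(.3); show()
for n in("scene","top"):
    im,d=get_image(n); cv2.imwrite(f"pics/{n}3.png",im[...,::-1])
    W=cloud(n,d).reshape(-1,3); W=W[np.hypot(W[:,0]-.566,W[:,1]+.206)<.04]; b=W[(W[:,2]>.25)&(W[:,2]<.3)]
    print(n,len(b),"bar top z",np.median(b[:,2]) if len(b) else None,b[:,:2].mean(0) if len(b) else None, cv2.minAreaRect(b[:,:2].astype(np.float32)*1000) if len(b) else None)
    for k in("pressure_cap","measure_spoon","mug","honey_jar","kitchen_timer"):
        for m in mark_of(n,k)[:3]: print(n,k,round(m["confidence"],2),c2w(n,m["location"]).ravel().round(4))
a=cv2.imread("pics/scene3.png");cv2.imwrite("pics/c5.png",cv2.resize(a[141:201,267:347],(800,600),interpolation=2))
E
```

```text
29.89 z 0.4332 xy [ 1.5 -0.4] yaw 3.9 F [0.8 1.5 4.9] M [0.3  0.15 0.26] w 0.0177
 30.24 z 0.4332 xy [ 1.8 -0.3] yaw 9.9 F [0.6 1.8 3.8] M [ 0.36 -0.25  0.33] w 0.0162
open 30.94 z 0.4333 xy [ 1.6 -0.4] yaw 10.0 F [ 0.3 -0.4 -0.5] M [-0.02  0.04  0.05] w 0.0497
up 31.73 z 0.5290 xy [ 1.7 -0.4] yaw 10.0 F [-0.  -1.4 -0.3] M [-0.04 -0.03 -0.02] w 0.0503
 32.68 z 0.5297 xy [-114.   -93.3] yaw 10.1 F [ 0.1 -0.2  0.1] M [0.02 0.01 0.01] w 0.0500
scene 118 bar top z 0.25571356029377657 [ 0.56485059 -0.20221748] ((565.5664672851562, -201.27195739746094), (54.94765090942383, 18.80132484436035), 13.826863288879395)
scene pressure_cap 0.96 [ 0.5631 -0.2058  0.214 ]
scene pressure_cap 0.92 [0.5335 0.0203 0.0021]
scene pressure_cap 0.8 [0.3473 0.147  0.0008]
scene measure_spoon 0.86 [0.5243 0.2643 0.0028]
scene honey_jar 0.66 [ 0.5616 -0.4367  0.0015]
scene honey_jar 0.55 [ 0.5601 -0.2069  0.2131]
scene kitchen_timer 0.63 [0.6225 0.071  0.0051]
top 95 bar top z 0.2541794173847534 [ 0.56479345 -0.20565906] ((564.661376953125, -206.10577392578125), (53.87943649291992, 15.748950004577637), 15.961629867553711)
top pressure_cap 0.95 [ 0.5641 -0.2043  0.2068]
top pressure_cap 0.55 [0.3452 0.1524 0.0027]
top pressure_cap 0.54 [ 0.5366  0.0142 -0.    ]
top measure_spoon 0.74 [ 0.5231  0.2684 -0.0006]
top measure_spoon 0.56 [ 0.6224  0.0698 -0.0053]
top mug 0.87 [ 0.4297 -0.4026 -0.0011]
top kitchen_timer 0.64 [ 0.6225  0.072  -0.0048]
```

View pics/c5.png

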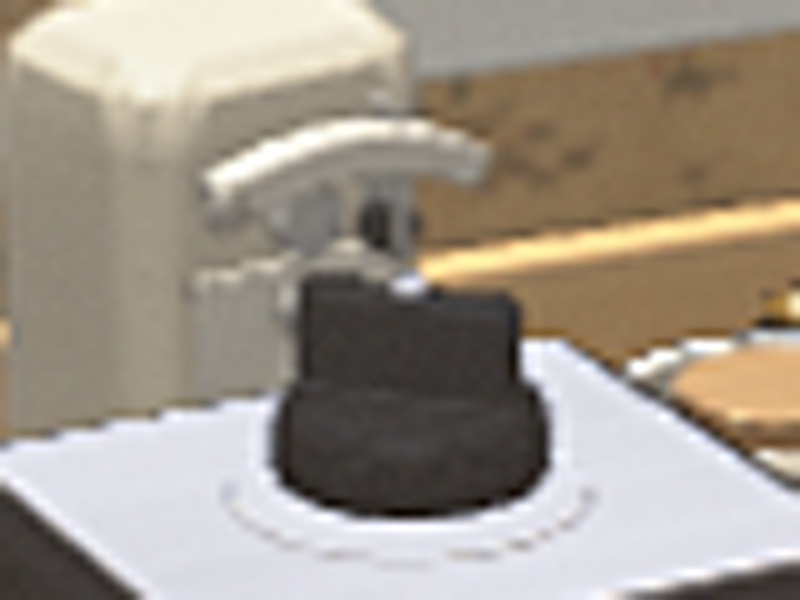

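The released cap is level and centred at crop (412,450). The bar is at about 15°, at the stop, and its top at z ≈ 0.255 puts the origin about 12 mm below the rim.

```bash
python3 -c "
from station import *
print(finish_job())"
```

```text
the job is handed in; nothing more can be done
None
```

The job is handed in, with no verdict shown: the black cap was screwed clockwise onto the neck up to its stop and released, sits level about 12 mm below the rim, and the seal joint was not read directly; mug, timer and spoon (top camera) and honey jar (scene camera) showed no movement.

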